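# Find the rocking canister lid and push it home

### The job

One of the four canister lids was put back without being pushed in: it rocks when you press it near the edge, while the other three sit firm. Press on the lids to find out which one it is, push that lid down until it is fully home, and finish with the fingertips still pressing down on that lid and on no other, so that I can see which one it was. Do not lift anything, and leave the other kitchen things where they are.

Things in the scene. Friction and masses are not known exactly. Their poses are not given: they have to be found in the camera images.
- lid_a: Flat round wooden lid, 116 mm across, 14 mm thick, on a heavy white canister as wide, which does not shift on its slate slab. Origin under its centre, z up, 118 to 134 mm above the counter: hand-thrown canisters differ in height. A loose lid stands level, 4 mm proud of its rim; pressed near the edge, any side, it dips up to 4 mm by 4 N and springs back; pushed with 12 N in the middle it sinks 4 mm and stays. The rest are firm.
- lid_b: Flat round wooden lid, 116 mm across, 14 mm thick, on a heavy white canister as wide, which does not shift on its slate slab. Origin under its centre, z up, 118 to 134 mm above the counter: hand-thrown canisters differ in height. A loose lid stands level, 4 mm proud of its rim; pressed near the edge, any side, it dips up to 4 mm by 4 N and springs back; pushed with 12 N in the middle it sinks 4 mm and stays. The rest are firm.
- lid_c: Flat round wooden lid, 116 mm across, 14 mm thick, on a heavy white canister as wide, which does not shift on its slate slab. Origin under its centre, z up, 118 to 134 mm above the counter: hand-thrown canisters differ in height. A loose lid stands level, 4 mm proud of its rim; pressed near the edge, any side, it dips up to 4 mm by 4 N and springs back; pushed with 12 N in the middle it sinks 4 mm and stays. The rest are firm.
- lid_d: Flat round wooden lid, 116 mm across, 14 mm thick, on a heavy white canister as wide, which does not shift on its slate slab. Origin under its centre, z up, 118 to 134 mm above the counter: hand-thrown canisters differ in height. A loose lid stands level, 4 mm proud of its rim; pressed near the edge, any side, it dips up to 4 mm by 4 N and springs back; pushed with 12 N in the middle it sinks 4 mm and stays. The rest are firm.
- rolling_pin: Wooden rolling pin 300 mm long, 38 mm thick, lying on a round floured board (16 mm thick, 230 mm across) beyond the canisters; origin under its middle, x along it. To be left alone.
- spoon: Wooden spoon 240 mm long lying on the counter beyond the canisters; origin near its middle, x towards the bowl. To be left alone.
- mug: White open mug with a handle, 84 mm across and 105 mm high, standing beside the canisters; origin at the centre of its underside. To be left alone.
- oil: Amber glass oil bottle 54 mm across and 165 mm high; origin at the centre of its underside. To be left alone.
Not all that is in view belongs to the job. What is shaped like the part that bears lid_b but pink or red is not meant.

How it is judged:
At the end, for the whole second after the job is handed in: The lid that was loose has been pushed down at least 2.8 mm of its 4 mm, is level within 0.03 rad and is being pressed by the fingers with over 0.5 N; the fingers touch no other lid; rolling pin, spoon, mug and oil are within 25 mm of where they were (((distance of lid_a from where it was at the start of the episode above 0.0028 m and angle between lid_a's own z axis and vertical below 0.03 rad and contact force between the fingers and lid_a above 0.5 N and contact force between the fingers and lid_b below 0.1 N and contact force between the fingers and lid_c below 0.1 N and contact force between the fingers and lid_d below 0.1 N) or (distance of lid_b from where it was at the start of the episode above 0.0028 m and angle between lid_b's own z axis and vertical below 0.03 rad and contact force between the fingers and lid_b above 0.5 N and contact force between the fingers and lid_a below 0.1 N and contact force between the fingers and lid_c below 0.1 N and contact force between the fingers and lid_d below 0.1 N) or (distance of lid_c from where it was at the start of the episode above 0.0028 m and angle between lid_c's own z axis and vertical below 0.03 rad and contact force between the fingers and lid_c above 0.5 N and contact force between the fingers and lid_a below 0.1 N and contact force between the fingers and lid_b below 0.1 N and contact force between the fingers and lid_d below 0.1 N) or (distance of lid_d from where it was at the start of the episode above 0.0028 m and angle between lid_d's own z axis and vertical below 0.03 rad and contact force between the fingers and lid_d above 0.5 N and contact force between the fingers and lid_a below 0.1 N and contact force between the fingers and lid_b below 0.1 N and contact force between the fingers and lid_c below 0.1 N)) and distance of each of rolling_pin, spoon, mug, oil from where it was at the start of the episode below 0.025 m); the arm keeps its last pose, push and grip.
It fails at once if a lid is pulled up out of its canister (distance of any of lid_a, lid_b, lid_c, lid_d from where it was at the start of the episode above 0.007 m).
It fails at once if the rolling pin, spoon, mug or oil bottle is lifted or shifted by more than 25 mm (distance of any of rolling_pin, spoon, mug, oil from where it was at the start of the episode above 0.025 m).
It also fails if it takes over 51 s, if anything falls off the work surface, if the arm or the gripper's body presses on something with over 40 N, if the wrist force passes 120 N, or if a joint passes its speed limit or range.

### The arm

A 7-joint arm with a two-finger parallel gripper is mounted at the origin on the work surface. World frame = base frame: x ahead of the robot, y to its left, z up, the work surface at z = 0. Lengths are in m, angles in rad, forces in N, time in s.
With the tool pointing down it reaches from about 0.425 to 0.825 m from the base axis. Payload 3.6 kg.
Tool frame: the origin (TCP) lies where the fingers leave the gripper's body, on its centre line; the fingertips stand 73 mm ahead of it and the grasp point (between the pads) lies 54 mm ahead of it; z points along the fingers, y is the line along which they close (so a half turn about z gives the same grasp; the last joint's range is limited). The gripper opens to 85 mm and grips with 20 to 120 N. Pads are 22 mm wide; open, the fingers measure 114 mm over their backs; the gripper's body (76 mm by 85 mm) begins 54 mm behind the grasp point. The pads swing forward as they close: fully open they stand 13 mm farther back than shut.
Start: joints at [1.109, 0.615, -0.013, 1.423, 0.008, 1.103, -0.04], TCP at [0.274, -0.589, 0.304] pointing down, gripper open.
Joint ranges: [-3.12, 3.12], [-0.3, 2.06], [-1.34, 1.32], [0.26, 2.42], [-1.36, 4.5], [0.01, 1.98], [-2.84, 2.84]. Speed limits (rad/s): [2.79, 2.79, 3.14, 3.14, 3.14, 3.14, 3.14].

### API

Orientations are given as a unit quaternion [x, y, z, w].
In Python, from station import arm, snapshot, camera_info, ticket gives the robot as it stands. Calls block until the motion is done:
- arm.movep(position, orientation): joint-space move of the TCP to a pose.
- arm.line_to(position, velocity=0.15, ori=None): straight line of the TCP; ori=None keeps the orientation; velocity is the mean speed in m/s.
- arm.move_j(angles): joint-space move.
- arm.move_gripper(opening, effort=None): opening from 0.0 (shut) to 1.0 (fully open); effort is the grip in N (None keeps the last); returns when the fingers have stopped.
- arm.pause(seconds).
- arm.ik(position, orientation): joint angles nearest the present ones, or None.
- snapshot(name): name is "scene" or "top" or "wrist"; returns the picture (400x640x3 uint8, blue, green, red); there is no depth.
- camera_info(name): a dict with "fx", "fy", "cx", "cy" (pixels), "dist_coeffs" ([k1, k2, p1, p2, k3] as OpenCV has them; the pictures are not rectified), "R" (3x3) and "t" (3): a world point X has camera coordinates R X + t; the wrist camera has in their place "T_tool_cam" (4x4, takes a point from camera to tool coordinates, whose origin is the TCP and whose axes are the flange's). Camera axes: x right, y down, z forward; pixel columns grow to the right and rows downward; lengths in m; the calibration is good to about 2 mm. A picture is of the moment at which its call begins: read the wrist's pose just before it. camera_info takes no time and is no camera call.
A pose or a line that the arm cannot do raises arm.MotionError and nothing moves.
- ticket.finish_job(): hands the job in; it is judged then, once.
Readings, each from a call of its own:
- arm.read_time(): time.
- arm.read_joint_positions(): joint angles.
- arm.read_dq(): joint speeds.
- arm.read_effort(): joint torques, N m.
- arm.read_tool_pos(): TCP position.
- arm.read_eef_rot(): TCP orientation.
- arm.read_ft_force(): force on the tool from outside, world axes, zero at the start.
- arm.read_wrist_torque(): the same for the moment, N m.
- arm.read_opening(): opening from 0.0 (shut) to 1.0 (fully open).
- arm.read_finger_force(): force on a finger pad.
Only numpy, scipy, OpenCV 4.12 (cv2) and the standard library are available. Lean on these libraries where they do the work, as an engineer would, in place of code of your own. Each camera call takes 0.05 s, during which the arm holds its last target. There are 200 camera calls.

## Working session

There is one attempt and no reset: what is moved stays moved. The work goes in short steps, each a Python script; the robot and the scene stay as the last script left them, time stands still between calls to the robot, and variables do not carry over. Pictures are saved under pics/ and viewed, at most 10 in all, crops included, and the job is handed in when it is done.

```bash
mkdir -p pics; python3 - <<'E'
from station import arm,snapshot,camera_info
import cv2
for n in ["scene","top"]:
    cv2.imwrite(f"pics/{n}0.png",snapshot(n)); c=camera_info(n); print(n,c)
print(camera_info("wrist"),arm.read_tool_pos(),arm.read_eef_rot(),arm.read_time())
E
```

```text
scene {'fx': 443.8297525461777, 'fy': 443.8297525461777, 'cx': 321.99140432240864, 'cy': 200.5718072456414, 'dist_coeffs': array([0.0141011, 0.       , 0.       , 0.       , 0.       ]), 'R': array([[-0.04401868,  0.99887289, -0.01775706],
       [ 0.74473681,  0.02096148, -0.66702902],
       [-0.66590498, -0.04258608, -0.7448201 ]]), 't': array([ 0.12282686, -0.31380347,  1.63378768])}
top {'fx': 486.6510269405267, 'fy': 486.6510269405267, 'cx': 328.63038482620897, 'cy': 208.20172570256477, 'dist_coeffs': array([-0.04455855,  0.        ,  0.        ,  0.        ,  0.        ]), 'R': array([[-0.01962507, -0.99980347,  0.0028079 ],
       [-0.98430142,  0.01882793, -0.17548853],
       [ 0.17540117, -0.0062078 , -0.98447747]]), 't': array([-0.0960167 ,  0.5287369 ,  1.50887128])}
{'fx': 304.10244672158706, 'fy': 304.10244672158706, 'cx': 325.7069860342092, 'cy': 198.50363916314456, 'dist_coeffs': array([-0.0450375,  0.       ,  0.       ,  0.       ,  0.       ]), 'T_tool_cam': array([[-1.78117519e-06, -9.48309476e-01, -3.17347031e-01,
         8.12612783e-02],
       [ 9.99999898e-01,  1.41638955e-04, -4.28864066e-04,
         1.08365345e-03],
       [ 4.51644559e-04, -3.17347000e-01,  9.48309379e-01,
        -6.96200934e-02],
       [ 0.00000000e+00,  0.00000000e+00,  0.00000000e+00,
         1.00000000e+00]])} [ 0.27358007 -0.58904358  0.30281821] [ 9.76453489e-01  2.15724748e-01 -2.83865078e-04 -1.15623171e-03] 0.1
```

View pics/scene0.png

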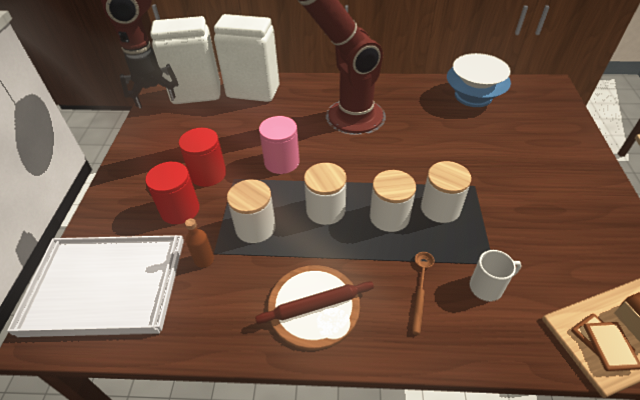

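View pics/top0.png

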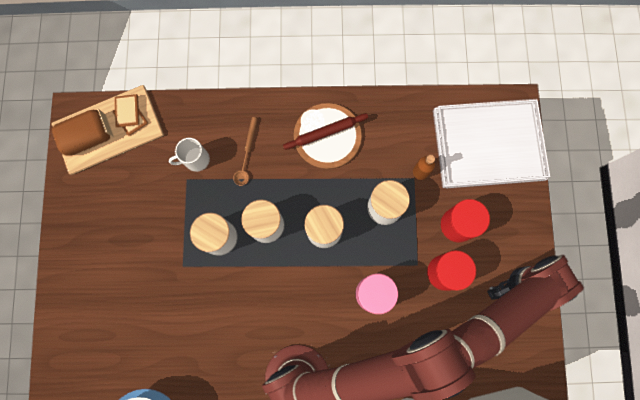

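The targets are the four wooden lids on white canisters on the slate, at top-view pixels (389,202), (324,226), (262,221) and (214,234). The look-alikes are the red canisters at (465,221) and (452,271) and the pink one at (377,294), none with a wooden lid, so I exclude them. The order runs left to right in the scene view and right to left in the top view.

```bash
cat > h.py <<'E'
import numpy as np,cv2
from station import camera_info
def rays(n,pts):
    c=camera_info(n);K=np.array([[c['fx'],0,c['cx']],[0,c['fy'],c['cy']],[0,0,1]])
    return K,c
def tri(p,q):
    P=[];U=[]
    for n,pt in(("top",p),("scene",q)):
        K,c=rays(n,pt);R=np.array(c['R']);t=np.array(c['t'])
        U.append(cv2.undistortPoints(np.array([[pt]],float),K,np.array(c['dist_coeffs'])).reshape(2,1));P.append(np.c_[R,t])
    X=cv2.triangulatePoints(P[0],P[1],U[0],U[1]);return (X[:3]/X[3]).ravel()
def proj(n,X):
    K,c=rays(n,0);R=np.array(c['R'])
    return cv2.projectPoints(np.array(X,float),cv2.Rodrigues(R)[0],np.array(c['t']),K,np.array(c['dist_coeffs']))[0][:,0]
E
python3 - <<'E'
from h import *
from scipy.optimize import least_squares
T=[(389,202),(324,226),(262,221),(214,234)];S=[(250,193),(325,177),(393,184),(448,176)]
im={n:cv2.imread(f"pics/{n}0.png") for n in("top","scene")}
m={}
for n,pts in(("top",T),("scene",S)):
    h=cv2.cvtColor(im[n],cv2.COLOR_BGR2HSV)
    print(n,[h[y,x].tolist() for x,y in pts])
    m[n]=cv2.inRange(h,(9,50,120),(28,200,255))
a=np.linspace(0,2*np.pi,60,endpoint=False)
L=[]
for p,q in zip(T,S):
    X0=tri(p,q)
    mk={}
    for n,pt in(("top",p),("scene",q)):
        k,lab,st,ce=cv2.connectedComponentsWithStats(m[n])
        l=lab[pt[1],pt[0]];mk[n]=((lab==l)*1.0,st[l]); print(n,st[l],end=' ')
    # silhouette of 14mm wooden disc compared with mask bounding hull
    def res(v):
        r=[]
        for n in mk:
            pts=np.vstack([np.c_[v[0]+.058*np.cos(a),v[1]+.058*np.sin(a),0*a+v[2]-d] for d in(0,.014)])
            u=proj(n,pts);hull=cv2.convexHull(u.astype(np.float32))[:,0]
            c=cv2.findContours((mk[n][0]*255).astype(np.uint8),cv2.RETR_EXTERNAL,cv2.CHAIN_APPROX_NONE)[0]
            c=cv2.convexHull(max(c,key=len))[:,0].astype(float)
            for dd in a[::3]:
                w=np.array([np.cos(dd),np.sin(dd)])
                r.append((hull@w).max()-(c@w).max()-.0)
        return r
    s=least_squares(res,X0,loss='soft_l1',x_scale=.01,diff_step=1e-3)
    print(X0.round(4),s.x.round(4),np.abs(s.fun).mean().round(2),np.hypot(*s.x[:2]).round(3));L.append(s.x)
    for n in mk:
        for d in(0,.014): cv2.polylines(im[n],[proj(n,np.c_[s.x[0]+.058*np.cos(a),s.x[1]+.058*np.sin(a),0*a+s.x[2]-d]).round().astype(int)],1,(255,0,0))
np.save("L.npy",L)
A=cv2.resize(im["top"][160:280,170:430],None,fx=3,fy=3)[:, :780];B=cv2.resize(im["scene"][140:250,215:475],None,fx=2,fy=2)
B=cv2.copyMakeBorder(B,0,0,0,780-520,0)
cv2.imwrite("pics/chk.png",np.vstack([A,B]))
E
```

```text
top [[18, 104, 240], [18, 103, 242], [18, 104, 242], [18, 101, 244]]
scene [[16, 110, 229], [18, 106, 238], [18, 106, 238], [18, 106, 235]]
top [ 371  180   39   39 1182] scene [ 227  179   45   35 1233] [ 0.5262 -0.2895  0.1384] [ 0.5353 -0.2921  0.1447] 0.39 0.61
top [ 304  205   40   39 1217] scene [ 304  162   43   33 1112] [ 0.4572 -0.0914  0.1353] [ 0.4627 -0.0911  0.1451] 0.4 0.472
top [ 241  200   40   39 1213] scene [ 373  169   43   35 1149] [0.4763 0.095  0.1323] [0.4828 0.0977 0.1406] 0.45 0.493
top [ 190  213   40   39 1235] scene [ 428  161   44   33 1073] [0.4405 0.2442 0.1307] [0.4453 0.2515 0.1433] 0.53 0.511
```

View pics/chk.png

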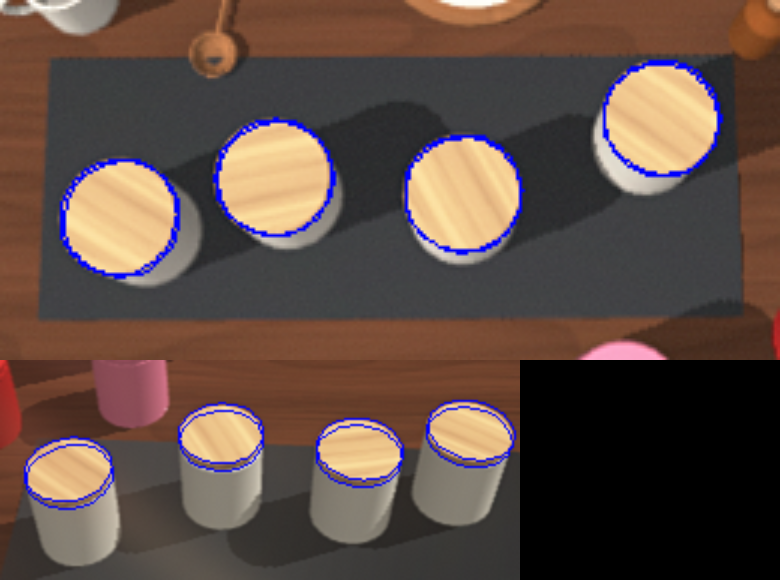

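The fit is good: the blue outlines match all four lids in both views, with lid tops at about 0.14 m. Next I press the first lid near its outer edge with the fingers shut.

```bash
cat > p.py <<'E'
import numpy as np
from station import arm
L=np.load("L.npy")
def pose(i,off):
    x,y,z=L[i];az=np.arctan2(y,x);a=az+np.pi/2
    return np.array([x+off*np.cos(az),y+off*np.sin(az),z+.073]),[np.cos(a/2),np.sin(a/2),0,0]
def press(i,off=.045,stop=7,clear=.012,maxdown=.03,step=.001):
    p,q=pose(i,off)
    arm.movep(p+[0,0,.06],q); arm.line_to(p+[0,0,clear],velocity=.15)
    arm.pause(.15)
    f0=arm.read_ft_force()[2];z=clear;out=[];touch=0
    while z>-maxdown:
        z-=step if touch else .002
        arm.line_to(p+[0,0,z],velocity=.03); f=arm.read_ft_force()[2]-f0
        touch=touch or f>.6
        out.append((round(z*1e3,1),round((arm.read_tool_pos()[2]-p[2])*1e3,2),round(f,2)))
        if f>stop: break
    return [o for o in out if o[2]>.3] or out[-3:]
def up(i,off=.045):
    arm.line_to(pose(i,off)[0]+[0,0,.05],velocity=.2)
E
python3 - <<'E'
from p import *
arm.move_gripper(0.0);print(arm.read_time())
print(press(0));print(arm.read_time());up(0);print(arm.read_time(),arm.read_ft_force())
E
```

```text
0.8667
[(-4.0, np.float64(-3.04), np.float64(4.36)), (-5.0, np.float64(-3.19), np.float64(7.39))]
5.25
5.675 [-1.25425248  0.45183369 -0.70515323]
```

```bash
sed -i 's/else .002/else .001/; s/clear=.012/clear=.005/' p.py; python3 - <<'E'
from p import *
for i in (1,2,3):
    print(i,press(i));up(i);print(arm.read_time())
E
```

```text
1 [(1.0, np.float64(0.9), np.float64(0.62)), (-2.0, np.float64(-2.07), np.float64(0.6)), (-3.0, np.float64(-3.06), np.float64(0.7)), (-4.0, np.float64(-3.87), np.float64(0.44)), (-5.0, np.float64(-4.76), np.float64(1.92)), (-6.0, np.float64(-5.67), np.float64(3.92)), (-7.0, np.float64(-6.42), np.float64(5.55)), (-8.0, np.float64(-6.75), np.float64(9.43))]
10.9333
2 [(-3.0, np.float64(-2.63), np.float64(2.64)), (-4.0, np.float64(-2.85), np.float64(7.97))]
15.1083
3 [(2.0, np.float64(1.87), np.float64(0.49)), (1.0, np.float64(0.92), np.float64(0.56)), (-2.0, np.float64(-2.07), np.float64(0.43)), (-4.0, np.float64(-3.85), np.float64(1.18)), (-5.0, np.float64(-4.13), np.float64(6.4)), (-6.0, np.float64(-4.29), np.float64(10.75))]
19.6833
```

Lid 1 (second from the left in the scene view) yields gradually over about 2 mm, while lids 2 and 3 go stiff at once. I'll push lid 1 at its centre, which also confirms the choice if it sinks 4 mm.

```bash
python3 - <<'E'
from p import *
print(press(1,off=0,stop=25,clear=.002,maxdown=.025));arm.pause(.5);print(arm.read_ft_force(),arm.read_tool_pos(),arm.read_time())
E
```

```text
[(1.0, np.float64(1.38), np.float64(0.8)), (0.0, np.float64(-0.02), np.float64(0.37)), (-2.0, np.float64(-2.09), np.float64(0.31)), (-3.0, np.float64(-3.04), np.float64(0.67)), (-4.0, np.float64(-3.52), np.float64(4.99)), (-5.0, np.float64(-4.29), np.float64(8.0)), (-6.0, np.float64(-5.21), np.float64(7.9)), (-7.0, np.float64(-6.18), np.float64(7.41)), (-8.0, np.float64(-7.15), np.float64(9.41)), (-9.0, np.float64(-7.34), np.float64(15.31)), (-10.0, np.float64(-7.45), np.float64(21.53)), (-11.0, np.float64(-7.56), np.float64(29.4))]
[-7.09368912  1.69348355 27.94752795] [ 0.4627757  -0.09094077  0.21057408] 25.4833
```

It sank about 4 mm (from -3.3 to -7.3 mm) and then went stiff, so lid 1 was the loose one and is now home. The fingertips are holding it with about 28 N.

```bash
python3 - <<'E'
from station import arm,ticket
print(arm.read_ft_force(),ticket.finish_job())
E
```

```text
the job is handed in; nothing more can be done
[-7.09368912  1.69348355 27.94752795] None
```

The loose lid was the second from the left in the scene view (x ≈ 0.46, y ≈ -0.09 m); it sank about 4 mm, and I handed the job in with the fingertips still pressing it at about 28 N and touching no other lid, though no verdict came back.

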